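Lock the depth-stop screw with its locknut

ROBOT

A 6-joint arm with a two-finger parallel gripper is mounted at the origin on a cart in front of the work surface, level with it; the furniture and walls round the work are solid. World frame = base frame: x ahead of the robot, y to its left, z up, the work surface at z = 0. Lengths are in m, angles in degrees, forces in N, time in s.
With the tool pointing down it reaches from about 0.4 to 0.825 m from the base axis. Payload 7 kg.
Tool frame: the origin (TCP) lies on the front face of the gripper's body, between the roots of the fingers; the fingertips stand 66 mm ahead of it and the grasp point (between the pads) lies 47 mm ahead of it; z points along the fingers, y is the line along which they close (so a half turn about z gives the same grasp; the last joint's range is limited). The gripper opens to 88 mm and grips with 3 to 60 N. Pads are 19 mm wide; open, the fingers measure 130 mm over their backs; the gripper's body (78 mm by 193 mm) begins 47 mm behind the grasp point.
Start: joints at [-56.545, 20.546, 0.682, 0, -70.136, -16.507], TCP at [0.197, -0.646, 0.292] pointing down, gripper open.
Joint ranges: [-176.03, 176.03], [-82.01, 121.73], [-58.28, 71.71], [-173.87, 95.51], [-174.79, -0.11], [-173.66, 173.66]. Speed limits (degrees/s): [136.94, 136.94, 172.46, 180, 180, 180].

INTERFACE

Orientations are given as [roll, pitch, yaw] about the fixed x, y, z axes, in that order (R = Rz(yaw) Ry(pitch) Rx(roll)).
In Python, from plant import ctrl gives the robot as it stands.
- The arm moves only by the tool send_rows, never from a script. Its argument "deltas" is a list of rows, each a list of 2 entries, a list of its own where there are three numbers: the shift along the tool's x, y, z each as a share of 800 mm, from -1 to 1, then the turn about the tool's z as a share of 90 degrees, from -1 to 1. A call has exactly 5 rows; each row is the pose to reach, as a shift and turn from the pose commanded when the call began, along the tool's axes at that moment; what a row does not reach only later rows make up. A row lasts 1/12 s, in which the tool goes at most 41.7 mm and 7.16 degrees, less where a joint would pass 70% of its speed; a pose out of reach is approached as far as the arm can. A call with a number of a shift or a turn outside -1 to 1 is refused whole. A call with a gripper value outside its range is refused whole. "gripper" is the opening, from 0 (shut) to 1 (fully open), set as the call begins (left out, the last holds). The fingers move at their own pace and stop on an object; the grip force is fixed at half the most. Time passes only in rows, so rows that repeat a pose let the fingers close, or fill a call up. It gives the time, the measured TCP pose, the force, the opening and the grip force at its end, in the units of the state.
- ctrl.get_obs(): the state, without advancing time (a new reading comes with each control period).
- ctrl.snapshot(name): name is "scene" or "top" or "wrist"; returns a dict with "color" (384x512x3 uint8, red, green, blue), "vertical_fov" (degrees; the focal length in pixels is half the picture's height over the tangent of half this angle, whatever the lens; pixels are square), "cx", "cy" (the principal point, pixels), "rvec" (rotation vector, rad) and "tvec" (3), from world to camera coordinates, as OpenCV has them. Camera axes: x right, y down, z forward; pixel columns grow to the right and rows downward; lengths in m; the calibration is good to about 2 mm. A picture is of the moment at which its call begins. There is no depth.
- ctrl.close_job(): hands the job in; it is judged then, once.
Trained networks look in a picture, given as the dict that the camera call returned (one of the last four; its "shot" number tells which), for a name from the list of things; names that differ only in an ending like _2 or _b are one class to them, and where a whole thing is asked for, a point or a joint stands for the part that bears it (a point fixed in the world has none). Each returns a list of dicts, best first, with "conf" (0 to 1); they miss things now and then, are a little off and sometimes report something else, mostly with a low value. They report only what shows in the picture. A call takes as long as a camera call.
- ctrl.boxes_of(picture, thing): "xy" ([column, row] as shares, 0 to 1, of the picture: columns of its width, rows of its height, amid what is visible of it).
- ctrl.cut_out(picture, thing): "pixels" (384x512 bool, what is visible of it) and "xy" ([column, row] as shares, 0 to 1, of the picture: columns of its width, rows of its height, amid what is visible of it).
The state is a dict: "clock": time; "joint_pos": joint angles; "qvel": joint speeds; "tau": joint torques, N m; "tool_pos": TCP position; "orientation": TCP orientation; "force": force on the tool from outside, world axes, zero at the start; "moment": the same for the moment, N m; "opening": finger opening in m; "gripper_force": force on a finger pad.
Only numpy, scipy, OpenCV 4.12 (cv2) and the standard library are available. Lean on these libraries where they do the work, as an engineer would, in place of code of your own. Each camera call takes 0.05 s, during which the arm holds its last target. There are 200 camera calls.

TASK

Lock the depth-stop screw of the jig at its present setting. Put the key with the long slot flat over the screw's blade head, with its tail down in the wooden fork so that the screw is held still, let go of it, then swing the arm of the locknut clockwise (seen from above) until it is tight against its stop. The screw must not turn along with the nut, and the key stays in place.

Things in the scene. Friction and masses are not known exactly. Their poses are not given: they have to be found in the camera images.
- holding_key: Loose flat steel key, 14 mm thick: frame 70x44 mm with a through slot 50 (x) by 15 mm, chamfered 3 mm; tail 16 mm wide along +x to x=151. Upright wooden grip 36 (x) by 14 mm (y) at x=56, 13 to 51 mm above the underside: grasp across y. 0.25 kg, balances near the grip. Origin: slot centre, underside; z up. (A twin with a 14 mm square hole does not fit.)
- depth_jig: Wooden jig fixed on the bench, board 200x100x18 mm. Origin: on the upright axis of the screw, at bench height; z up. The key's slot goes over the blade, key x along jig x, underside down on the screw's collar (z=60). Fork at x=125, y=0, 22 mm thick in x: notch 30 mm wide (38 at its top), floor z=59, cheeks up to z=87, takes the key's tail.
- locknut (a joint): Turn of the nut on the screw, rad, clockwise from above; stop (tight) at 1.1; stays where left. Flat arm at z=35 to 45 mm; at its end, 95 mm from the axis, an upright wooden pin, diameter 16, z=45 to 90. In the jig's frame the arm points to the angle 3.70 - locknut - set_screw (rad, counter-clockwise from x). About 3 N at the pin turn it.
- set_screw (a joint): Turn of the steel screw in the jig, rad, clockwise from above; 0 = the setting to keep. Collar 48 mm across, top at z=60; above it the blade head, 40 mm long (along jig x at 0), 10 mm thick, z=60 to 83 (top 6 mm narrowed to 36x6). It turns easily and goes round with the nut unless the key, tail in the fork, holds it (0.2 rad of play).

How it is judged:
By the outcome, as a careful person would: the job done as asked, in the order asked, and still so for the second after the job is handed in, with the robot touching nothing.
It also fails if it takes over 67 s, if anything falls off the work surface, if the arm or the gripper's body presses on something with over 40 N, if the wrist force passes 120 N, or if a joint passes its speed limit or range.

## Working session

There is one attempt and no reset: what is moved stays moved. The work goes in short steps, Python scripts to look and compute and a tool call to move; the robot and the scene stay as the last step left them, time stands still between calls to the robot, and variables do not carry over. Pictures are saved under pics/ and viewed, at most 10 in all, crops included, and the job is handed in when it is done.

Besides the shell and the picture viewer there is one more tool, called by a JSON object that holds its "api" and its "payload", one argument or row to a line. send_rows: Moves the arm, as the interface text tells. Shift numbers are shares of 800 mm and turn numbers shares of 90 degrees, none past 1 either way. Its arguments: {"type":"object","properties":{"deltas":{"type":"array","items":{"type":"array"}},"gripper":{"type":"number"}},"required":["deltas"]}

```bash
ls; mkdir -p pics
cat > h.py <<'E'
import numpy as np, cv2
from plant import ctrl
def cam(p):
    R=cv2.Rodrigues(np.array(p["rvec"],float))[0]; t=np.array(p["tvec"],float).ravel()
    f=192/np.tan(np.radians(p["vertical_fov"])/2); return R,t,f,p["cx"],p["cy"]
def unproj(p,uv,z):
    R,t,f,cx,cy=cam(p); uv=np.atleast_2d(uv)
    d=np.c_[(uv[:,0]-cx)/f,(uv[:,1]-cy)/f,np.ones(len(uv))]@R; o=-R.T@t
    return o+d*((z-o[2])/d[:,2])[:,None]
def proj(p,X):
    R,t,f,cx,cy=cam(p); c=np.atleast_2d(X)@R.T+t
    return np.c_[f*c[:,0]/c[:,2]+cx,f*c[:,1]/c[:,2]+cy]
def save(p,n): cv2.imwrite("pics/"+n,p["color"][:,:,::-1])
E
python3 - <<'E'
from h import *
s=ctrl.get_obs();print({k:np.round(v,3) for k,v in s.items()})
ims=[]
for n in("scene","top"):
    p=ctrl.snapshot(n);ims.append(p["color"])
    R,t,f,cx,cy=cam(p);print(n,-R.T@t,R[2],f,cx,cy)
    for th in("holding_key","depth_jig","locknut","set_screw"):
        for d in ctrl.cut_out(p,th)[:3]:
            uv=np.array(d["xy"])*[512,384];m=d["pixels"];print(n,th,round(d["conf"],2),uv.round(),m.sum(),unproj(p,uv,.03).round(3))
    save(p,n+".png")
E
```

```text
pics
{'clock': np.float64(0.0), 'joint_pos': array([-5.6546e+01,  2.0591e+01,  6.3200e-01, -2.1000e-02, -7.0136e+01,
       -1.6507e+01]), 'qvel': array([-0.067,  0.054,  0.055,  0.018, -0.074,  0.048]), 'tau': array([ 1.0000e-03, -5.8271e+01,  2.9305e+01,  6.9970e+00,  7.0000e-03,
       -0.0000e+00]), 'tool_pos': array([ 0.197, -0.645,  0.291]), 'orientation': array([ 1.79903e+02, -8.00000e-03, -1.63060e+02]), 'force': array([ 0.233, -0.365,  0.656]), 'moment': array([ 0.028, -0.002,  0.005]), 'gripper_force': np.float64(0.0), 'opening': np.float64(0.088)}
scene [ 0.17216897 -0.60579429  0.52199654] [ 0.42099268  0.71131938 -0.56284093] 416.40466328800716 259.1990444808899 194.75586229972055
scene holding_key 0.85 [203. 161.] 715 [[0.495 0.203 0.03 ]]
scene depth_jig 0.7 [310. 187.] 3666 [[ 0.651 -0.012  0.03 ]]
scene locknut 0.74 [271. 195.] 465 [[0.562 0.003 0.03 ]]
scene set_screw 0.63 [281. 186.] 796 [[0.599 0.022 0.03 ]]
top [ 0.44443986 -0.00420912  0.89437508] [ 0.12228796 -0.00286054 -0.99249054] 365.1266715120576 252.81534835309958 191.13249290441152
top holding_key 0.82 [165. 222.] 934 [[0.481 0.202 0.03 ]]
top depth_jig 0.83 [243. 155.] 3498 [[0.639 0.016 0.03 ]]
top locknut 0.6 [258. 194.] 231 [[ 0.543 -0.02   0.03 ]]
top set_screw 0.61 [248. 175.] 565 [[0.591 0.005 0.03 ]]
```

Run:
```python
import cv2,numpy as np
a=cv2.imread("pics/scene.png");b=cv2.imread("pics/top.png")
c=cv2.resize(a[110:260,130:400],None,fx=2.9,fy=2)
b2=cv2.resize(b[90:290,100:366],(798,600),interpolation=cv2.INTER_CUBIC)
cv2.imwrite("pics/topc.png",b2)
```

```text
(no output)
```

View pics/topc.png

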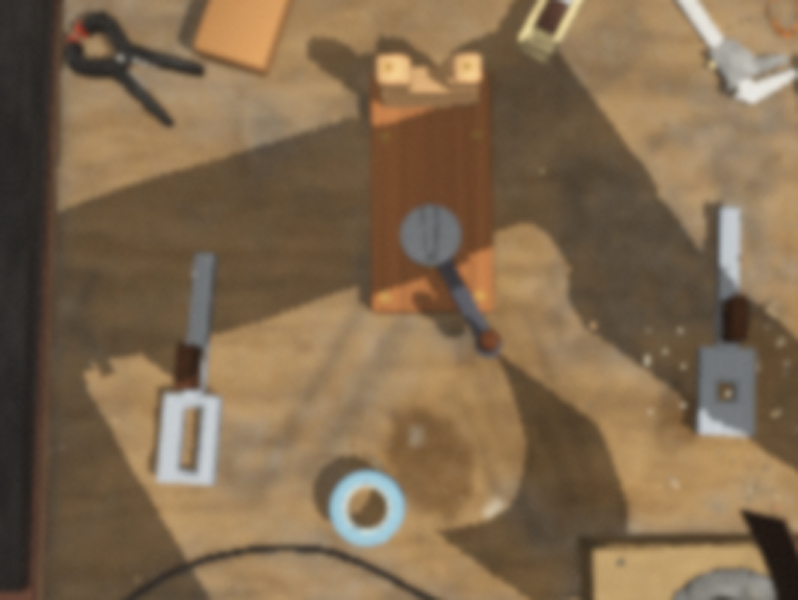

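View pics/scene.png

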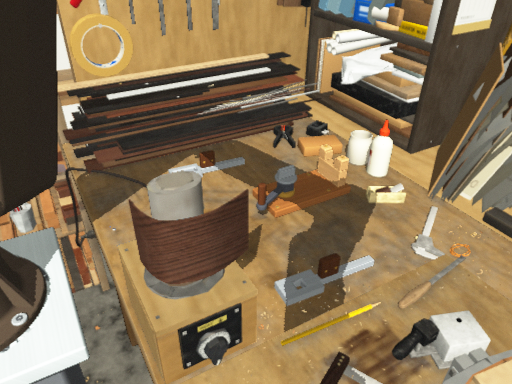

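The top crop shows the slotted key at left: slot at about (189,437), tail tip (204,253). The jig has its screw at (430,235), fork at (430,68) and nut pin at (487,342). The square-hole twin is at right, and a tall sander stands close to the robot, so I'll pass high.

Run:
```python
from h import *
p=ctrl.snapshot("top")
def w(n,c,z): print(n,unproj(p,np.array(c)/3+[100,90],z).round(4).tolist())
w("keyframe",[[162,392],[220,393],[215,484],[155,482]],.014)
w("slot",[[189,437]],.014);w("tail",[[204,253]],.014)
w("griptop",[[186,352]],.051)
w("collar",[[430,235]],.06);w("blade",[[434,208],[432,262]],.083)
w("cheeks",[[393,68],[467,67]],.087);w("board",[[371,312],[492,310],[371,120],[492,120]],.018)
w("pin",[[487,342]],.09)
s=ctrl.snapshot("scene")
print(unproj(s,[[145,180],[205,180],[175,180]],.2))
```

```text
keyframe [[0.4861, 0.2323, 0.014], [0.4843, 0.1858, 0.014], [0.4124, 0.1893, 0.014], [0.4149, 0.2369, 0.014]]
slot [[0.4498, 0.2103, 0.014]]
tail [[0.5984, 0.1996, 0.014]]
griptop [[0.5147, 0.2042, 0.051]]
collar [[0.601, 0.0143, 0.06]]
blade [[0.6173, 0.0105, 0.083], [0.5761, 0.0127, 0.083]]
cheeks [[0.7258, 0.0398, 0.087], [0.7255, -0.0167, 0.087]]
board [[0.5468, 0.0638, 0.018], [0.5465, -0.0337, 0.018], [0.7059, 0.0622, 0.018], [0.7039, -0.0374, 0.018]]
pin [[0.5145, -0.027, 0.09]]
[[ 0.28781793 -0.08726706  0.2       ]
 [ 0.36329923 -0.12845734  0.2       ]
 [ 0.32548066 -0.10781968  0.2       ]]
```

{"api": "send_rows", "payload": {
  "deltas": [
    [[-0.028,0.03,-0.0225],0],
    [[-0.056,0.06,-0.045],0],
    [[-0.084,0.09,-0.0675],0],
    [[-0.112,0.12,-0.09],0],
    [[-0.14,0.147,-0.1125],0]
  ]
}}

```text
clock: 1.02
tool_pos: [0.2698, -0.499, 0.3831]
orientation: [-180.0, 0.0, -163.1]
force: [0.7, 0.7, 0.7]
opening: 0.0877
gripper_force: 0.0
```

{"api": "send_rows", "payload": {
  "deltas": [
    [[-0.036,0.03,-0.0075],0],
    [[-0.07,0.06,-0.015],0],
    [[-0.106,0.09,-0.0225],0],
    [[-0.14,0.12,-0.03],0],
    [[-0.176,0.149,-0.0375],0]
  ]
}}

```text
clock: 1.43
tool_pos: [0.3698, -0.3438, 0.4129]
orientation: [-180.0, 0.0, -163.1]
force: [1.2, -1.2, -0.5]
opening: 0.0875
gripper_force: 0.0
```

{"api": "send_rows", "payload": {
  "deltas": [
    [[-0.041,0.024,0],0],
    [[-0.082,0.048,0],0],
    [[-0.124,0.072,0],0],
    [[-0.165,0.096,0],0],
    [[-0.206,0.12,0],0]
  ]
}}

```text
clock: 1.85
tool_pos: [0.5, -0.2038, 0.4127]
orientation: [-180.0, 0.1, -163.0]
force: [0.6, 0.6, 0.6]
opening: 0.0873
gripper_force: 0.0
```

{"api": "send_rows", "payload": {
  "deltas": [
    [[-0.023,0.041,0],0],
    [[-0.046,0.082,0],0],
    [[-0.07,0.124,0],0],
    [[-0.092,0.165,0],0],
    [[-0.115,0.207,0],0]
  ]
}}

```text
clock: 2.27
tool_pos: [0.5389, -0.0186, 0.4126]
orientation: [-180.0, 0.0, -163.0]
force: [1.0, -0.7, 1.4]
opening: 0.0877
gripper_force: 0.0
```

{"api": "send_rows", "payload": {
  "deltas": [
    [[-0.006,0.045,0.015],0.047],
    [[-0.012,0.09,0.03],0.094],
    [[-0.018,0.135,0.045],0.14],
    [[-0.024,0.18,0.06],0.187],
    [[-0.03,0.226,0.075],0.234]
  ]
}}

```text
clock: 2.68
tool_pos: [0.5085, 0.1612, 0.352]
orientation: [180.0, 0.0, 175.7]
force: [0.2, -0.1, -0.3]
opening: 0.0878
gripper_force: 0.0
```

Run:
```python
from h import *
p=ctrl.snapshot("wrist");R,t,f,cx,cy=cam(p);print(-R.T@t,R,f,cx,cy)
for d in ctrl.cut_out(p,"holding_key")[:2]:
    uv=np.array(d["xy"])*[512,384];print(d["conf"],uv,d["pixels"].sum(),unproj(p,uv,.014))
    q=np.argwhere(d["pixels"])[:,::-1];print(q.min(0),q.max(0))
cv2.imwrite("pics/w1.png",cv2.resize(p["color"][:,:,::-1],(800,600),interpolation=2))
s=ctrl.get_obs();print(s["tool_pos"],s["orientation"],s["clock"],s["force"])
```

```text
[0.42442357 0.16699894 0.44439338] [[ 7.62251628e-02  9.97090589e-01  2.87689060e-04]
 [ 9.49195698e-01 -7.26520574e-02  3.06184919e-01]
 [ 3.05315003e-01 -2.30659221e-02 -9.51972012e-01]] 313.77977944857435 251.119981230339 187.78788205929243
0.28 [126.4128 193.1904] 1337 [[ 0.55686852 -0.02419127  0.014     ]]
[ 88 164] [166 232]
[0.50773496 0.16334606 0.35004889] [-1.79956399e+02 -1.45916038e-01  1.75910058e+02] 2.7833 [-0.60639967  0.44196431  0.04582311]
```

View pics/w1.png

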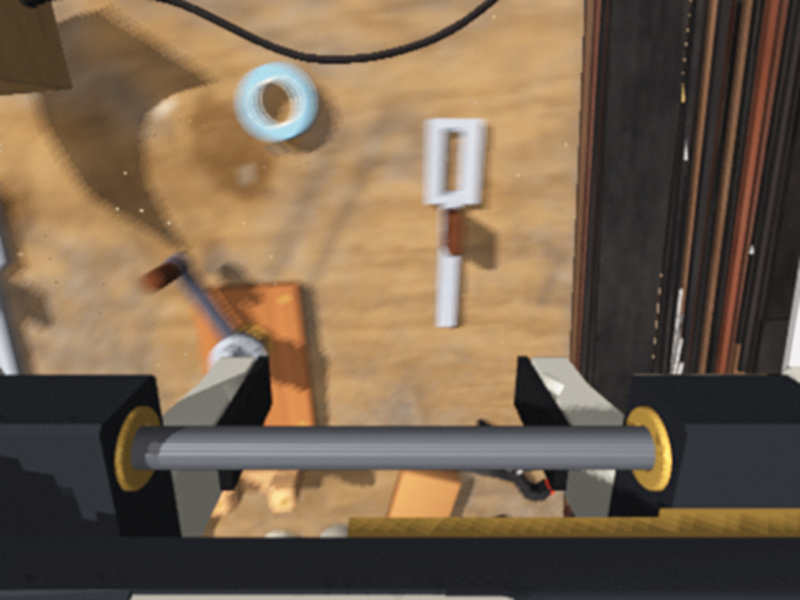

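The wrist view shows the slotted key at right: slot centre (455,160), tail end (447,325), grip at about (451,232). The jig is at left, with the pin at (165,272).

Run:
```python
from h import *
p=ctrl.snapshot("wrist")
def w(n,c,z): print(n,unproj(p,np.array(c)*.64,z).round(4).tolist())
w("slot,tail",[[455,161],[447,325]],.014)
w("frame",[[424,119],[485,119],[482,207],[426,207]],.014)
w("griptop",[[451,215],[443,209],[460,209]],.051)
w("pin top",[[152,277]],.09)
```

```text
slot,tail [[0.4466, 0.2199, 0.014], [0.5945, 0.2074, 0.014]]
frame [[0.4113, 0.1955, 0.014], [0.4149, 0.2457, 0.014], [0.4869, 0.242, 0.014], [0.4834, 0.1935, 0.014]]
griptop [[0.4861, 0.2109, 0.051], [0.4808, 0.2047, 0.051], [0.4818, 0.2182, 0.051]]
pin top [[0.51, -0.0178, 0.09]]
```

{"api": "send_rows", "payload": {
  "deltas": [
    [[0.002,0.013,0.044],0],
    [[0.004,0.026,0.088],0],
    [[0.006,0.039,0.132],0],
    [[0.008,0.052,0.176],0],
    [[0.01,0.062,0.219],0]
  ]
}}

```text
clock: 3.25
tool_pos: [0.5052, 0.2095, 0.1763]
orientation: [179.9, 0.1, 175.9]
force: [0.8, 0.3, 0.3]
opening: 0.0879
gripper_force: 0.0
```

{"api": "send_rows", "payload": {
  "deltas": [
    [[0,0,0],0],
    [[0,0,0],0],
    [[0,0,0],0],
    [[0,0,0],0],
    [[0,0,0],0]
  ]
}}

```text
clock: 3.67
tool_pos: [0.5058, 0.2098, 0.1792]
orientation: [179.9, 0.2, 175.9]
force: [0.5, 0.4, -0.1]
opening: 0.0881
gripper_force: 0.0
```

```bash
cat > look.py <<'E'
import sys,json
from h import *
p=ctrl.snapshot(sys.argv[1]);save(p,sys.argv[2]+"_raw.png")
json.dump({k:(np.array(p[k]).tolist()) for k in("vertical_fov","cx","cy","rvec","tvec")},open("pics/"+sys.argv[2]+".json","w"))
x0,y0,x1,y1=map(int,sys.argv[3:7]) if len(sys.argv)>3 else (0,0,512,384)
s=min(800/(x1-x0),600/(y1-y0));cv2.imwrite("pics/"+sys.argv[2]+".png",cv2.resize(p["color"][y0:y1,x0:x1,::-1],None,fx=s,fy=s,interpolation=2));print(s)
o=ctrl.get_obs();print(o["tool_pos"],o["orientation"],o["clock"],o["force"])
E
python3 look.py wrist w2
```

```text
1.5625
[0.50554923 0.20972045 0.17890778] [1.79867757e+02 1.38505311e-01 1.75870846e+02] 3.7167 [-0.12931996 -0.26319129  0.89081403]
```

View pics/w2.png

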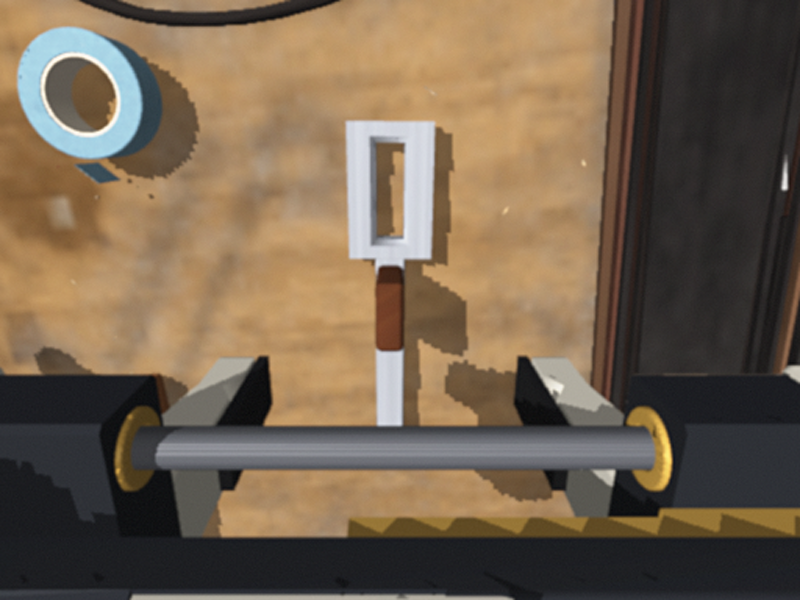

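The key is centred between the fingers: slot (388,190), frame rows 121–259, grip rows 265–350.

Run:
```python
from h import *;import json
p=json.load(open("pics/w2.json"))
R,t,*_=cam(p);print(-R.T@t)
def w(n,c,z): print(n,unproj(p,np.array(c)*.64,z).round(4).tolist())
w("slot",[[388,190]],.014);w("frame",[[346,122],[435,122],[433,260],[350,260]],.014);w("tail",[[390,420]],.014)
w("griptop",[[390,267],[390,350]],.051)
def q(X): print((proj(p,X)/.64).round(0).tolist())
# finger tips expected columns: tcp y +-44mm at 66mm ahead
o=np.array([.5055,.2097,.1789]);yt=np.array([.0715,.9974,0]);q([o+.044*yt-[0,0,.066],o-.044*yt-[0,0,.066]])
```

```text
[0.42148824 0.215141   0.27139768]
slot [[0.4485, 0.2115, 0.014]]
frame [[0.4139, 0.1932, 0.014], [0.4171, 0.2372, 0.014], [0.4874, 0.2329, 0.014], [0.4841, 0.1882, 0.014]]
tail [[0.5845, 0.2024, 0.014]]
griptop [[0.4798, 0.2103, 0.051], [0.5218, 0.2071, 0.051]]
[[515.0, 380.0], [271.0, 380.0]]
```

{"api": "send_rows", "payload": {
  "deltas": [
    [[0,0,0.03],0],
    [[0,0,0.06],0],
    [[0,-0.001,0.09],0],
    [[0,-0.001,0.11],0],
    [[0,-0.001,0.118],0]
  ]
}}

```text
clock: 4.13
tool_pos: [0.5042, 0.2081, 0.0813]
orientation: [-179.9, -0.1, 175.9]
force: [-0.3, 0.0, -0.0]
opening: 0.0878
gripper_force: 0.0
```

{"api": "send_rows", "payload": {
  "deltas": [
    [[0,0,0],0],
    [[0,0,0],0],
    [[0,0,0],0],
    [[0,0,0],0],
    [[0,0,0],0]
  ],
  "gripper": 0
}}

```text
clock: 4.55
tool_pos: [0.5052, 0.2092, 0.0837]
orientation: [179.9, 0.1, 175.9]
force: [-0.2, 0.2, 0.2]
opening: 0.0593
gripper_force: 0.0
```

{"api": "send_rows", "payload": {
  "deltas": [
    [[0,0,0],0],
    [[0,0,0],0],
    [[0,0,0],0],
    [[0,0,0],0],
    [[0,0,0],0]
  ]
}}

```text
clock: 4.97
tool_pos: [0.5047, 0.2088, 0.0826]
orientation: [-180.0, -0.0, 175.9]
force: [-0.6, 0.0, -0.5]
opening: 0.0264
gripper_force: 0.0
```

{"api": "send_rows", "payload": {
  "deltas": [
    [[0,0,0],0],
    [[0,0,0],0],
    [[0,0,0],0],
    [[0,0,0],0],
    [[0,0,0],0]
  ]
}}

```text
clock: 5.38
tool_pos: [0.5046, 0.2088, 0.0825]
orientation: [-180.0, -0.0, 175.9]
force: [0.4, 0.2, -0.9]
opening: 0.0139
gripper_force: 30.0
```

{"api": "send_rows", "payload": {
  "deltas": [
    [[0,0,-0.03],0],
    [[0,0,-0.07],0],
    [[0,0,-0.11],0],
    [[0,0,-0.15],0],
    [[0,0,-0.18],0]
  ]
}}

```text
clock: 5.8
tool_pos: [0.5048, 0.2089, 0.2291]
orientation: [179.9, 0.1, 175.9]
force: [0.6, 0.8, -1.9]
opening: 0.0138
gripper_force: 30.0
```

{"api": "send_rows", "payload": {
  "deltas": [
    [[-0.02,-0.023,0],0],
    [[-0.04,-0.046,0],0],
    [[-0.06,-0.07,0],0],
    [[-0.08,-0.093,0],0],
    [[-0.101,-0.116,0],0]
  ]
}}

```text
clock: 6.22
tool_pos: [0.5787, 0.1095, 0.2263]
orientation: [-180.0, -0.0, 175.9]
force: [0.5, 0.7, -1.2]
opening: 0.0142
gripper_force: 30.0
```

{"api": "send_rows", "payload": {
  "deltas": [
    [[-0.02,-0.023,0],0],
    [[-0.04,-0.046,0],0],
    [[-0.06,-0.07,0],-0.01],
    [[-0.08,-0.093,0],-0.02],
    [[-0.101,-0.116,0],-0.034]
  ]
}}

```text
clock: 6.63
tool_pos: [0.6527, 0.011, 0.2259]
orientation: [180.0, -0.1, 179.0]
force: [-0.1, 0.4, -1.8]
opening: 0.014
gripper_force: 30.0
```

{"api": "send_rows", "payload": {
  "deltas": [
    [[0,0,0],0],
    [[0,0,0],0],
    [[0,0,0],0],
    [[0,0,0],0],
    [[0,0,0],0]
  ]
}}

```text
clock: 7.05
tool_pos: [0.6521, 0.0129, 0.2266]
orientation: [180.0, -0.0, 179.0]
force: [-0.5, -0.2, -1.6]
opening: 0.014
gripper_force: 30.0
```

```bash
python3 look.py wrist w3 100 0 400 225;python3 look.py top t3_ 0 0 10 10
```

```text
2.6666666666666665
[0.65220864 0.01292602 0.22673762] [1.79992113e+02 5.38731394e-03 1.79006533e+02] 7.1 [-0.2533278   0.27986826 -1.74127078]
60.0
[0.65227297 0.01285535 0.22680149] [1.79991304e+02 1.25991649e-02 1.79004467e+02] 7.15 [ 0.97661464 -0.05232005 -2.15082656]
```

View pics/w3.png

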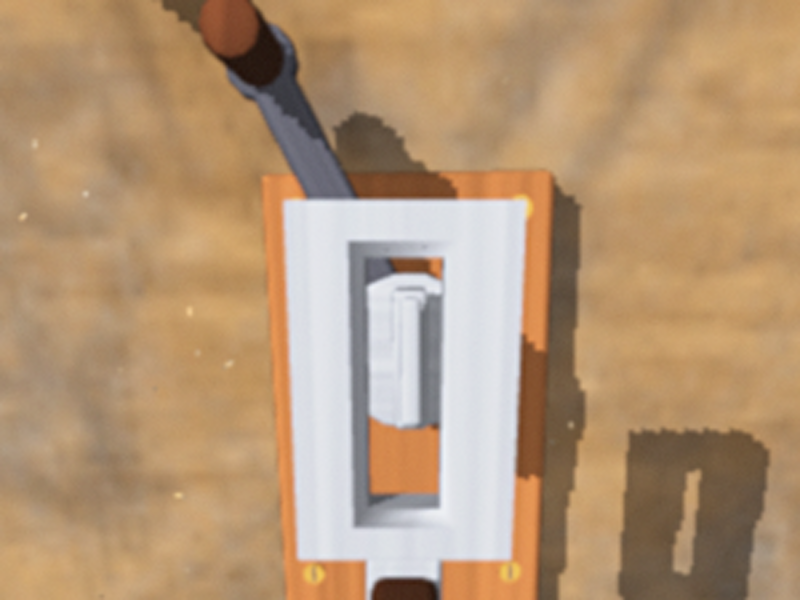

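The wrist crop shows the key frame corners (284,199), (527,199), (512,560), (298,560), with the blade crest seen through the slot from (408,290) to (411,425). The pin top is at (230,25).

Run:
```python
from h import *;import json
p=json.load(open("pics/w3.json"))
R,t,*_=cam(p);print(-R.T@t)
def w(n,c,z): 
    a=unproj(p,np.array(c)/2.6667+[100,0],z); print(n,a.round(4).tolist(),a.mean(0).round(4));return a
a=w("frame",[[284,199],[527,199],[512,560],[298,560]],.158)
print(np.linalg.norm(a-np.roll(a,1,0),axis=1))
w("blade",[[409,290],[411,425]],.083)
b=w("board",[[262,176],[553,171]],.018)
w("pin",[[230,25]],.09)
w("slot",[[351,241],[443,241],[441,527],[353,527]],.158)
q=json.load(open("pics/t3_.json"));im=cv2.imread("pics/t3__raw.png")
cv2.imwrite("pics/t3c.png",cv2.resize(im[90:220,190:310],None,fx=4.6,fy=4.6,interpolation=2))
```

```text
[0.56791578 0.01392995 0.31908037]
frame [[0.5618, -0.0075, 0.158], [0.5626, 0.0365, 0.158], [0.6329, 0.0353, 0.158], [0.632, -0.009, 0.158]] [0.5973 0.0138 0.158 ]
[0.07029469 0.04403266 0.0702923  0.04426856]
blade [[0.583, 0.0153, 0.083], [0.6208, 0.0152, 0.083]] [0.6019 0.0153 0.083 ]
board [[0.549, -0.0331, 0.018], [0.5492, 0.0646, 0.018]] [0.5491 0.0157 0.018 ]
pin [[0.5191, -0.0273, 0.09]] [ 0.5191 -0.0273  0.09  ]
slot [[0.5692, 0.0043, 0.158], [0.5696, 0.0212, 0.158], [0.6253, 0.0206, 0.158], [0.625, 0.0026, 0.158]] [0.5973 0.0122 0.158 ]
```

{"api": "send_rows", "payload": {
  "deltas": [
    [[-0.002,0.001,0.015],0],
    [[-0.004,0.002,0.03],-0.004],
    [[-0.005,0.002,0.045],-0.006],
    [[-0.005,0.002,0.06],-0.006],
    [[-0.005,0.002,0.065],-0.006]
  ]
}}

```text
clock: 7.57
tool_pos: [0.6553, 0.0135, 0.171]
orientation: [-180.0, -0.3, 179.5]
force: [-1.0, 0.3, -3.4]
opening: 0.0142
gripper_force: 30.0
```

{"api": "send_rows", "payload": {
  "deltas": [
    [[0,0,0],0],
    [[0,0,0],0],
    [[0,0,0],0],
    [[0,0,0],0],
    [[0,0,0],0]
  ]
}}

```text
clock: 7.98
tool_pos: [0.6569, 0.0137, 0.1753]
orientation: [180.0, 0.1, 179.5]
force: [0.4, -0.3, -1.1]
opening: 0.014
gripper_force: 30.0
```

```bash
python3 look.py wrist w4 100 0 400 225
```

```text
2.6666666666666665
[0.65683344 0.01366325 0.17520224] [1.79983205e+02 5.99831088e-02 1.79487452e+02] 8.0333 [-0.41966779  0.50533011 -2.09669736]
```

View pics/w4.png

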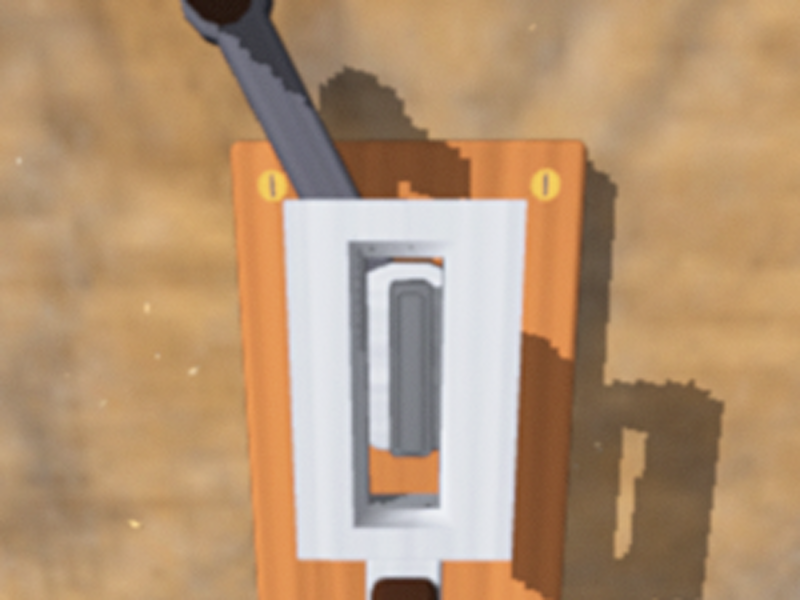

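The blade is clearly inside the slot: crest from (413,290) to (414,447), against a slot centre column of about 397. It is slightly right of centre, which is partly parallax.

Run:
```python
from h import *;import json
p=json.load(open("pics/w4.json"))
def w(n,c,z): 
    a=unproj(p,np.array(c)/2.6667+[100,0],z); print(n,a.round(4).tolist(),a.mean(0).round(4));return a
a=w("frame",[[284,199],[527,199],[512,560],[298,560]],.1067)
w("blade",[[413,290],[415,447]],.083)
w("bladeL",[[389,281],[390,456]],.077)
w("board",[[231,142],[585,142]],.018);w("board side",[[240,295],[256,560],[576,350],[564,560]],.018)
```

```text
frame [[0.5668, -0.0075, 0.1067], [0.5672, 0.0365, 0.1067], [0.6375, 0.0359, 0.1067], [0.6371, -0.0083, 0.1067]] [0.6022 0.0141 0.1067]
blade [[0.5846, 0.016, 0.083], [0.6192, 0.0163, 0.083]] [0.6019 0.0162 0.083 ]
bladeL [[0.583, 0.0108, 0.077], [0.6229, 0.0105, 0.077]] [0.6029 0.0106 0.077 ]
board [[0.5487, -0.0331, 0.018], [0.5497, 0.0644, 0.018]] [0.5492 0.0156 0.018 ]
board side [[0.5897, -0.0335, 0.018], [0.6725, -0.0341, 0.018], [0.6066, 0.0649, 0.018], [0.6735, 0.0647, 0.018]] [0.6356 0.0155 0.018 ]
```

{"api": "send_rows", "payload": {
  "deltas": [
    [[0,0.002,0],0],
    [[0,0.002,0.01],0],
    [[0,0.002,0.02],0],
    [[0,0.002,0.03],0],
    [[0,0.002,0.036],0]
  ]
}}

```text
clock: 8.45
tool_pos: [0.6558, 0.0151, 0.1438]
orientation: [-180.0, -0.1, 179.5]
force: [-1.2, 0.2, -2.8]
opening: 0.0139
gripper_force: 30.0
```

{"api": "send_rows", "payload": {
  "deltas": [
    [[0,0,0],0],
    [[0,0,0.001],0],
    [[0,0,0.002],0],
    [[0,0,0.003],0],
    [[0,0,0.004],0]
  ]
}}

```text
clock: 8.87
tool_pos: [0.6568, 0.0153, 0.1429]
orientation: [180.0, 0.0, 179.5]
force: [-0.2, 1.1, -2.1]
opening: 0.0139
gripper_force: 30.0
```

{"api": "send_rows", "payload": {
  "deltas": [
    [[0,0,0],0],
    [[0,0,0],0],
    [[0,0,0],0],
    [[0,0,0],0],
    [[0,0,0],0]
  ]
}}

```text
clock: 9.28
tool_pos: [0.6566, 0.0152, 0.1427]
orientation: [180.0, 0.0, 179.5]
force: [0.3, -0.3, -1.8]
opening: 0.0142
gripper_force: 30.0
```

Underside is about at collar height with no contact yet, so I'll lower 2 mm more.

{"api": "send_rows", "payload": {
  "deltas": [
    [[0,0,0.0005],0],
    [[0,0,0.001],0],
    [[0,0,0.0015],0],
    [[0,0,0.0015],0],
    [[0,0,0.0015],0]
  ]
}}

```text
clock: 9.7
tool_pos: [0.6568, 0.0153, 0.1424]
orientation: [-180.0, 0.0, 179.5]
force: [-2.8, 0.4, 6.3]
opening: 0.0141
gripper_force: 30.0
```

```bash
python3 look.py scene s5 230 130 380 242
```

```text
5.333333333333333
[0.6567677  0.01527468 0.14236828] [-1.79995570e+02  4.01225024e-02  1.79507305e+02] 9.75 [-2.80774816  0.89980562  6.72059522]
```

View pics/s5.png

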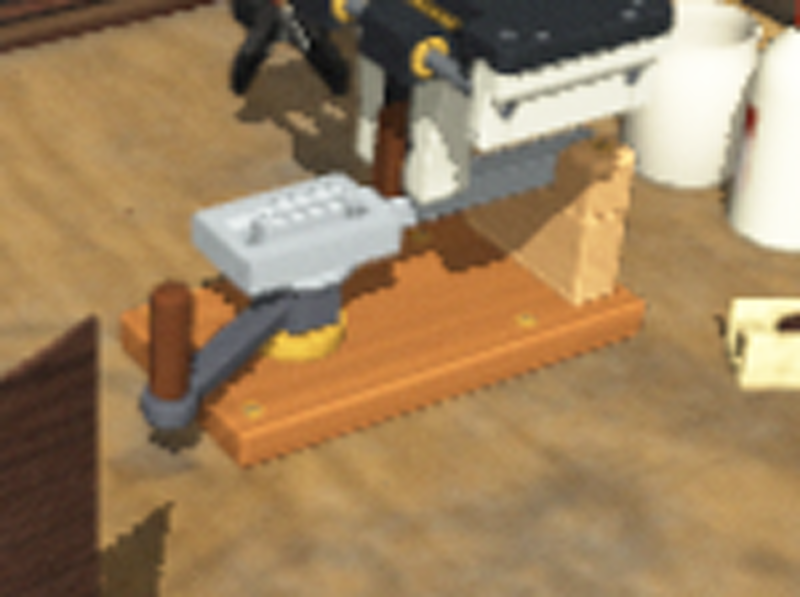

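The key is seated: contact force is about 8 N, the frame rests on the collar and the tail is between the fork cheeks. I'll let go, rise, and triangulate the sander's nearest corner before approaching the pin.

{"api": "send_rows", "payload": {
  "deltas": [
    [[0,0,-0.001],0],
    [[0,0,-0.0015],0],
    [[0,0,-0.0015],0],
    [[0,0,-0.0015],0],
    [[0,0,-0.0015],0]
  ],
  "gripper": 0.5
}}

```text
clock: 10.17
tool_pos: [0.6566, 0.0152, 0.1424]
orientation: [-180.0, -0.0, 179.5]
force: [0.8, 0.2, 0.4]
opening: 0.0407
gripper_force: 0.0
```

{"api": "send_rows", "payload": {
  "deltas": [
    [[0,0,0],0],
    [[0,0,0],0],
    [[0,0,0],0],
    [[0,0,0],0],
    [[0,0,0],0]
  ]
}}

```text
clock: 10.58
tool_pos: [0.6566, 0.0152, 0.1425]
orientation: [-180.0, -0.0, 179.5]
force: [0.9, 0.7, -0.4]
opening: 0.0435
gripper_force: 0.0
```

{"api": "send_rows", "payload": {
  "deltas": [
    [[0,0,-0.01],0],
    [[0,0,-0.03],0],
    [[0,0,-0.06],0],
    [[0,0,-0.09],0],
    [[0,0,-0.12],0]
  ]
}}

```text
clock: 11.0
tool_pos: [0.6565, 0.0152, 0.2402]
orientation: [-180.0, 0.0, 179.5]
force: [0.2, -0.7, -0.1]
opening: 0.0441
gripper_force: 0.0
```

```bash
python3 - <<'E'
from h import *
s=ctrl.snapshot("scene");p=ctrl.snapshot("top")
for z in(.1,.15,.2,.25): print(z,unproj(s,[[248,192]],z)[0,:2].round(3),unproj(p,[[348,261]],z)[0,:2].round(3))
E
python3 look.py wrist w6
```

```text
0.1 [ 0.474 -0.055] [ 0.388 -0.207]
0.15 [ 0.439 -0.12 ] [ 0.391 -0.195]
0.2 [ 0.403 -0.186] [ 0.395 -0.182]
0.25 [ 0.367 -0.251] [ 0.398 -0.169]
1.5625
[0.65767772 0.01542604 0.24179981] [179.93218583   0.28304759 179.50169824] 11.15 [-0.49494707  0.46793119 -0.80506222]
```

View pics/w6.png

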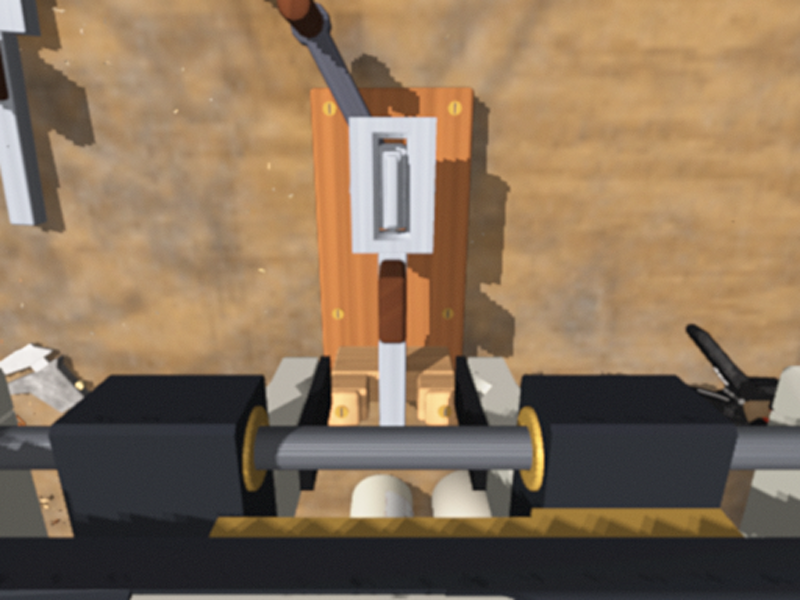

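The released key lies flat over the blade (slot centre about (392,187)) with its tail in the fork notch. The arm end ring is at about (311,25).

Run:
```python
from h import *;import json
S=np.array([.6022,.0158])
for n,c,z in(("w6",[[200,15]],.045),("w6",[[189,3]],.09),("w3",[[100+262/2.667,62/2.667]],.045),("w3",[[100+230/2.667,25/2.667]],.09)):
    p=json.load(open("pics/"+n+".json"));a=unproj(p,c,z)[0];v=a[:2]-S
    print(n,a.round(4),np.hypot(*v),np.degrees(np.arctan2(v[1],v[0]))%360)
```

```text
w6 [ 0.5189 -0.0259  0.045 ] 0.09314049177108803 206.5837063621119
w6 [ 0.5199 -0.0266  0.09  ] 0.0925688460292082 207.27652760995284
w3 [ 0.5194 -0.0267  0.045 ] 0.09310493328037567 207.18672212653485
w3 [ 0.5191 -0.0273  0.09  ] 0.09357617537252738 207.40805633702843
```

{"api": "send_rows", "payload": {
  "deltas": [
    [[0.035,-0.011,0],0],
    [[0.07,-0.022,0],0],
    [[0.105,-0.034,0],0],
    [[0.14,-0.045,0],0],
    [[0.175,-0.056,0],0]
  ]
}}

```text
clock: 11.57
tool_pos: [0.5144, -0.0288, 0.2378]
orientation: [-180.0, -0.1, 179.5]
force: [0.4, -0.1, 0.6]
opening: 0.0436
gripper_force: 0.0
```

{"api": "send_rows", "payload": {
  "deltas": [
    [[0,0,0.03],0],
    [[0,0,0.06],0],
    [[0,0,0.09],0],
    [[0,0,0.12],0],
    [[0,0,0.142],0]
  ]
}}

```text
clock: 11.98
tool_pos: [0.515, -0.0286, 0.1229]
orientation: [-180.0, -0.1, 179.5]
force: [0.1, -0.2, -0.1]
opening: 0.0441
gripper_force: 0.0
```

{"api": "send_rows", "payload": {
  "deltas": [
    [[0,0,0],0],
    [[0,0,0],0],
    [[0,0,0],0],
    [[0,0,0],0],
    [[0,0,0],0]
  ]
}}

```text
clock: 12.4
tool_pos: [0.5169, -0.0281, 0.1262]
orientation: [180.0, 0.1, 179.5]
force: [-0.7, 0.0, 0.4]
opening: 0.0437
gripper_force: 0.0
```

{"api": "send_rows", "payload": {
  "deltas": [
    [[0.002,0.01,0],0],
    [[0.004,0.02,0],0],
    [[0.006,0.028,0],0],
    [[0.008,0.036,0],0],
    [[0.009,0.042,0],0]
  ]
}}

```text
clock: 12.82
tool_pos: [0.5083, 0.0059, 0.1249]
orientation: [-180.0, -0.1, 179.5]
force: [-2.7, -3.6, 0.9]
opening: 0.0434
gripper_force: 1.9
```

{"api": "send_rows", "payload": {
  "deltas": [
    [[0.001,0.006,0],0],
    [[0.002,0.012,0],0],
    [[0.003,0.018,0],0],
    [[0.003,0.024,0],0],
    [[0.003,0.031,0],0]
  ]
}}

```text
clock: 13.23
tool_pos: [0.5069, 0.0305, 0.1248]
orientation: [-180.0, -0.0, 179.5]
force: [-2.1, -3.2, -0.4]
opening: 0.0438
gripper_force: 1.5
```

{"api": "send_rows", "payload": {
  "deltas": [
    [[0,0.006,0],0],
    [[-0.001,0.012,0],0],
    [[-0.002,0.018,0],0],
    [[-0.003,0.024,0],0],
    [[-0.005,0.03,0],0]
  ]
}}

```text
clock: 13.65
tool_pos: [0.5115, 0.0547, 0.125]
orientation: [180.0, 0.0, 179.5]
force: [-2.3, -2.5, 0.1]
opening: 0.0438
gripper_force: 1.3
```

{"api": "send_rows", "payload": {
  "deltas": [
    [[-0.001,0.004,0],0],
    [[-0.002,0.008,0],0],
    [[-0.004,0.012,0],0],
    [[-0.005,0.016,0],0],
    [[-0.007,0.02,0],0]
  ]
}}

```text
clock: 14.07
tool_pos: [0.5172, 0.0704, 0.125]
orientation: [180.0, 0.0, 179.5]
force: [-2.3, -2.2, -0.6]
opening: 0.0438
gripper_force: 1.2
```

{"api": "send_rows", "payload": {
  "deltas": [
    [[-0.001,0.002,0],0],
    [[-0.002,0.004,0],0],
    [[-0.004,0.006,0],0],
    [[-0.005,0.008,0],0],
    [[-0.006,0.01,0],0]
  ]
}}

```text
clock: 14.48
tool_pos: [0.522, 0.0781, 0.1249]
orientation: [-180.0, -0.0, 179.5]
force: [-2.3, -1.9, -0.3]
opening: 0.0439
gripper_force: 1.1
```

{"api": "send_rows", "payload": {
  "deltas": [
    [[-0.001,0.001,0],0],
    [[-0.002,0.002,0],0],
    [[-0.002,0.003,0],0],
    [[-0.003,0.004,0],0],
    [[-0.004,0.005,0],0]
  ]
}}

```text
clock: 14.9
tool_pos: [0.5252, 0.082, 0.1249]
orientation: [-180.0, -0.0, 179.5]
force: [-2.4, -2.1, -0.4]
opening: 0.0437
gripper_force: 1.1
```

{"api": "send_rows", "payload": {
  "deltas": [
    [[-0.001,0.001,0],0],
    [[-0.002,0.002,0],0],
    [[-0.002,0.003,0],0],
    [[-0.003,0.004,0],0],
    [[-0.004,0.005,0],0]
  ]
}}

```text
clock: 15.32
tool_pos: [0.5284, 0.086, 0.1249]
orientation: [-180.0, -0.0, 179.5]
force: [-2.1, -2.1, -0.5]
opening: 0.0437
gripper_force: 1.1
```

{"api": "send_rows", "payload": {
  "deltas": [
    [[-0.001,0.001,0],0],
    [[-0.002,0.002,0],0],
    [[-0.002,0.003,0],0],
    [[-0.003,0.004,0],0],
    [[-0.004,0.005,0],0]
  ]
}}

```text
clock: 15.73
tool_pos: [0.5317, 0.09, 0.1249]
orientation: [-180.0, -0.0, 179.5]
force: [-2.3, -2.6, 0.4]
opening: 0.0441
gripper_force: 1.1
```

{"api": "send_rows", "payload": {
  "deltas": [
    [[-0.001,0.001,0],0],
    [[-0.001,0.0015,0],0],
    [[-0.002,0.002,0],0],
    [[-0.002,0.0025,0],0],
    [[-0.003,0.003,0],0]
  ]
}}

```text
clock: 16.15
tool_pos: [0.534, 0.0923, 0.125]
orientation: [-180.0, -0.0, 179.5]
force: [-0.9, -2.4, -0.6]
opening: 0.0438
gripper_force: 1.1
```

{"api": "send_rows", "payload": {
  "deltas": [
    [[-0.001,0.001,0],0],
    [[-0.001,0.0015,0],0],
    [[-0.002,0.002,0],0],
    [[-0.002,0.0025,0],0],
    [[-0.003,0.003,0],0]
  ]
}}

```text
clock: 16.57
tool_pos: [0.536, 0.0943, 0.1248]
orientation: [-180.0, -0.1, 179.5]
force: [-2.6, -4.5, 2.1]
opening: 0.0435
gripper_force: 2.4
```

```bash
python3 look.py top t7 190 90 320 187; python3 look.py scene s7 230 130 380 242
```

```text
6.153846153846154
[0.5360465  0.09431173 0.12480776] [-1.79950378e+02 -7.55135635e-02  1.79478560e+02] 16.6167 [-2.37429297 -3.15990067  1.01416274]
5.333333333333333
[0.53604788 0.09431407 0.12482764] [-1.79956003e+02 -6.76366563e-02  1.79478323e+02] 16.6667 [-2.82241716 -3.43303228  0.42108674]
```

View pics/s7.png

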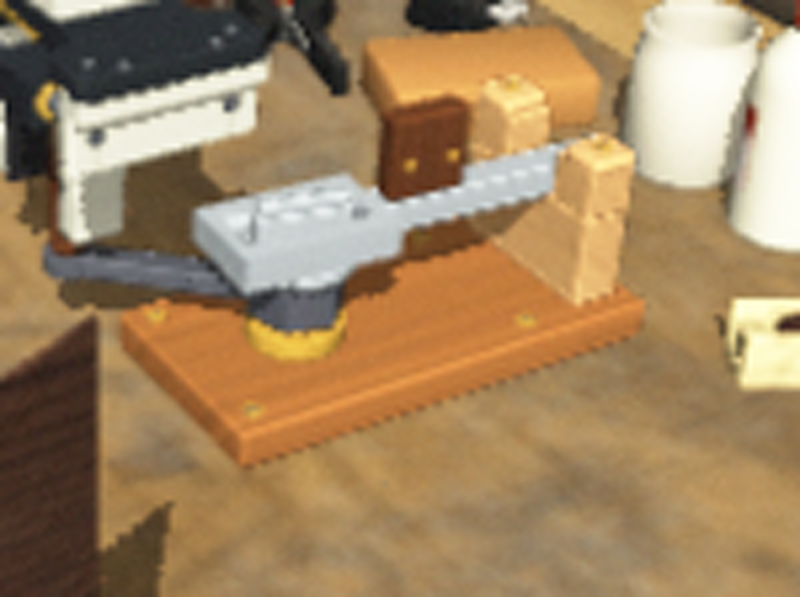

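The key is still seated with its tail in the fork, the arm has swung round, and the force is starting to rise. I'll keep pushing gently.

{"api": "send_rows", "payload": {
  "deltas": [
    [[-0.001,0.001,0],0],
    [[-0.001,0.0015,0],0],
    [[-0.002,0.002,0],0],
    [[-0.002,0.0025,0],0],
    [[-0.002,0.0025,0],0]
  ]
}}

```text
clock: 17.08
tool_pos: [0.5368, 0.0952, 0.1247]
orientation: [-179.9, -0.2, 179.5]
force: [-4.2, -8.5, 2.8]
opening: 0.044
gripper_force: 4.5
```

{"api": "send_rows", "payload": {
  "deltas": [
    [[-0.0005,0.001,0],0],
    [[-0.001,0.002,0],0],
    [[-0.001,0.003,0],0],
    [[-0.001,0.003,0],0],
    [[-0.001,0.003,0],0]
  ]
}}

```text
clock: 17.5
tool_pos: [0.5373, 0.0962, 0.1245]
orientation: [-179.7, -0.2, 179.5]
force: [-2.4, -15.1, 3.0]
opening: 0.0439
gripper_force: 8.1
```

Tight against the stop (15 N, only about 1 mm of motion). Back off so the pin is mid-gap, then lift away and check.

{"api": "send_rows", "payload": {
  "deltas": [
    [[0,-0.005,0],0],
    [[0,-0.01,0],0],
    [[0,-0.015,0],0],
    [[0,-0.018,0],0],
    [[0,-0.02,0],0]
  ]
}}

```text
clock: 17.92
tool_pos: [0.5393, 0.0833, 0.1252]
orientation: [180.0, 0.1, 179.5]
force: [1.0, 0.2, -0.8]
opening: 0.0438
gripper_force: 0.0
```

{"api": "send_rows", "payload": {
  "deltas": [
    [[0,0,-0.02],0],
    [[0,0,-0.06],0],
    [[0,0,-0.1],0],
    [[0,0,-0.14],0],
    [[0,0,-0.18],0]
  ]
}}

```text
clock: 18.33
tool_pos: [0.5388, 0.0833, 0.2707]
orientation: [180.0, 0.0, 179.5]
force: [0.8, 0.8, 0.3]
opening: 0.0439
gripper_force: 0.0
```

{"api": "send_rows", "payload": {
  "deltas": [
    [[0.03,0.03,0],0],
    [[0.06,0.06,0],0],
    [[0.08,0.1,0],0],
    [[0.08,0.14,0],0],
    [[0.08,0.18,0],0]
  ]
}}

```text
clock: 18.75
tool_pos: [0.4753, 0.2292, 0.2701]
orientation: [179.9, 0.1, 179.5]
force: [0.8, 0.5, -0.6]
opening: 0.0438
gripper_force: 0.0
```

```bash
python3 look.py top t8 190 90 320 187
```

```text
6.153846153846154
[0.4765607  0.23379163 0.26978889] [1.79837217e+02 1.57075383e-01 1.79610960e+02] 18.8 [2.47879598 4.7360665  1.06327865]
```

View pics/t8.png

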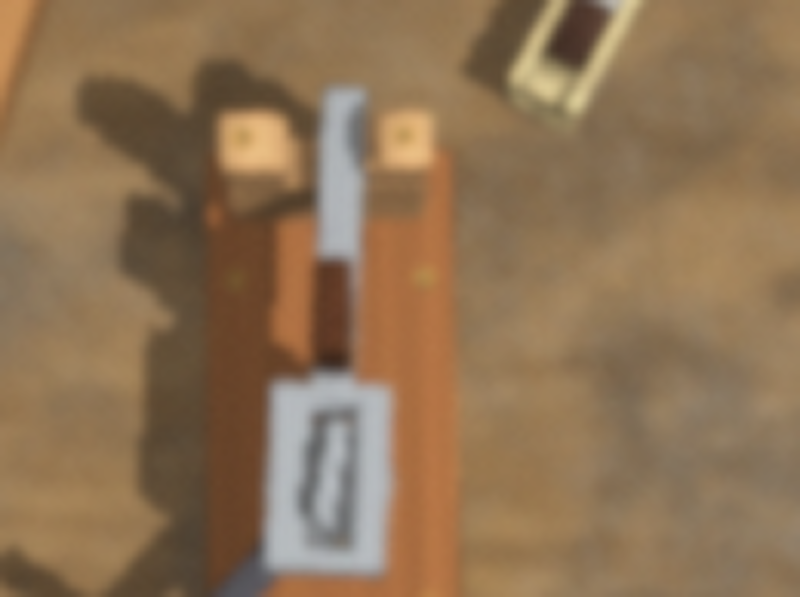

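The key is seated, with its tail against the fork cheek (play taken up) and the nut arm swung over. The force reading near the left shelf is ambiguous, so I'll move clear of it and re-read.

{"api": "send_rows", "payload": {
  "deltas": [
    [[0,-0.02,-0.02],0],
    [[0,-0.04,-0.04],0],
    [[0,-0.06,-0.06],0],
    [[0,-0.08,-0.08],0],
    [[0,-0.08,-0.08],0]
  ]
}}

```text
clock: 19.22
tool_pos: [0.4764, 0.1626, 0.3366]
orientation: [179.8, 0.3, 179.5]
force: [0.9, 0.6, 0.9]
opening: 0.0438
gripper_force: 0.0
```

{"api": "send_rows", "payload": {
  "deltas": [
    [[0,0,0],0],
    [[0,0,0],0],
    [[0,0,0],0],
    [[0,0,0],0],
    [[0,0,0],0]
  ]
}}

```text
clock: 19.63
tool_pos: [0.4754, 0.164, 0.3322]
orientation: [-180.0, -0.1, 179.5]
force: [0.4, 0.6, 0.2]
opening: 0.0436
gripper_force: 0.0
```

```bash
python3 -c "
from h import *
print(ctrl.close_job())"
```

```text
the job is handed in; nothing more can be done
None
```

The job is handed in at about 20 s: the slotted key is flat over the blade with its tail in the fork, let go of, and the locknut was pushed clockwise until it stalled at its stop. The screw turned only within the key's play by my estimate, about 0.2 rad, and the robot is clear of everything; no verdict came back.

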